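# Hold the chamber flap at its tipping point

## Robot

A 7-joint arm with a two-finger parallel gripper is mounted at the origin on a cart in front of the work surface, level with it; the furniture and walls round the work are solid. World frame = base frame: x ahead of the robot, y to its left, z up, the work surface at z = 0. Lengths are in m, angles in rad, forces in N, time in s.
With the tool pointing down it reaches from about 0.4 to 0.85 m from the base axis. Payload 10.4 kg.
Tool frame: the origin (TCP) lies between the finger pads, 19 mm behind the fingertips; this is the grasp point; z points along the fingers, y is the line along which they close (so a half turn about z gives the same grasp; the last joint's range is limited). The gripper opens to 85 mm and grips with 20 to 120 N. Pads are 22 mm wide; open, the fingers measure 114 mm over their backs; the gripper's body (76 mm by 85 mm) begins 54 mm behind the grasp point. The pads swing forward as they close: fully open they stand 13 mm farther back than shut.
Start: joints at [1.089, 0.332, -0.065, 1.46, 0.022, 1.35, -0.088], TCP at [0.277, -0.56, 0.25] pointing down, gripper open.
Joint ranges: [-2.6, 2.6], [-0.5, 2.12], [-1.47, 1.34], [0.16, 2.42], [-1.27, 4.41], [0.06, 2.06], [-2.6, 2.6]. Speed limits (rad/s): [2.22, 2.22, 2.79, 2.79, 3.14, 3.14, 3.14].

## Interface

Orientations are given as a unit quaternion [x, y, z, w].
In Python, from workcell import get_obs, camera, hand_in gives the robot as it stands. The module is installed in compiled form; this text tells all that it offers.
- The arm moves only by the tool move_arm, never from a script. Its argument "plan" is a list of rows, each an object with "delta_pos": the shift along the tool's x, y, z in a scale on which 1.0 is 1000 mm, a list of three; "turn": the turn, a rotation vector about the tool's x, y, z in parts of the range, where 1.0 means 2 rad, a list of three; "fingers": the closure, from 0 (fully open) to 1 (shut). A call has 1 to 12 rows; each row is the pose to reach, as a shift and turn from the pose commanded when the call began, along the tool's axes at that moment; what a row does not reach only later rows make up. A row lasts 1/8 s, in which the tool goes at most 62.5 mm and 10.7 degrees, less where a joint would pass 70% of its speed; a pose out of reach is approached as far as the arm can. No shift or turn number may pass 1 either way. A call with a gripper value outside its range is refused whole. The fingers move at their own pace and stop on an object; "force" is the grip in N (left out, the last holds). Time passes only in rows, so rows that repeat a pose let the fingers close. It gives the time, the measured TCP pose, the force, the opening and the grip force at its end, in the units of the state.
- get_obs(): the state, without advancing time (a new reading comes with each control period).
- camera(name): name is "scene" or "side" or "wrist"; returns a dict with "color" (480x640x3 uint8, red, green, blue), "range_z" (480x640 float32, m along the optical axis (not along the pixel's ray), 0 where there is no reading), "fx", "fy", "cx", "cy" (pixels), "R" (3x3) and "t" (3): a world point X has camera coordinates R X + t; the wrist camera has in their place "tool_from_camera" (4x4, takes a point from camera to tool coordinates, whose origin is the TCP and whose axes are the flange's). Camera axes: x right, y down, z forward; pixel columns grow to the right and rows downward; lengths in m; the calibration is good to about 2 mm. A picture is of the moment at which its call begins: read the wrist's pose just before it.
- hand_in(): hands the job in; it is judged then, once.
The state is a dict: "clock": time; "joint_pos": joint angles; "joint_velocities": joint speeds; "tau": joint torques, N m; "position": TCP position; "ee_rot": TCP orientation; "ft_force": force on the tool from outside, world axes, zero at the start; "torque": the same for the moment, N m; "grip_width": opening from 0.0 (shut) to 1.0 (fully open); "grasp_force": force on a finger pad.
Only numpy, scipy, OpenCV 4.12 (cv2) and the standard library are available. Lean on these libraries where they do the work, as an engineer would, in place of code of your own. Each camera call takes 0.05 s, during which the arm holds its last target. There are 200 camera calls.

## Task

I want to lock the lid stay of the grey sample chamber. First take the white timer off the closed blue flap and set it down, right way up, on the bench top without dropping it; then lift the flap by its steel bar to the balance point where it would fall neither way (its black pointer meets the red mark on the dial plate) without letting it go over, and finish while still holding it there by the bar, gripped between the fingers. Leave the amber bottle, the felt marker and the dish alone.

Things in the scene. Friction and masses are not known exactly. Their poses are not given: they have to be found in the camera images.
- chamber: Grey open-topped sample chamber, 150 x 170 x 60 mm (own x, y, z), fixed to the bench. Origin: centre of its underside; its -x side is the front. Its lid is a blue flap, 146 x 168 x 6 mm, hinged at the rear (+x) top edge; shut, its top face is 66.5 mm above the bench. On the -y side a white dial plate, radius 45 mm about the hinge, has a red mark; a black pointer turns with the flap.
- hinge (a point): Middle of the flap's hinge axis, at [72, 0, 63.5] mm in the chamber's frame; the axis runs along the chamber's y.
- flap (a joint): Flap angle, rad: 0 shut and level, grows as the front edge swings up and back towards the chamber's +x; stop at 2.3. Almost frictionless, flap about 0.35 kg: let go below 1.41 it falls shut, above it falls open. It balances at 1.41 rad (81 degrees, red mark), a little short of upright because of the heavy bar.
- bar (a point): Middle of the flap's steel bar handle: round, 12 mm diameter, 104 mm long, parallel to the hinge, on two posts 92 mm apart. Axis 120 mm from the hinge along the flap and 36 mm above its outer face (39 mm outward from the hinge axis): at [-48, 0, 102.5] mm in the chamber's frame when shut. The bar can turn in the grip while the fingers keep pointing down.
- timer: White bench timer with a display and green, black and red buttons, 50 (x) x 62 (y) x 18 (z) mm, loose, lying face up on the rear half of the shut flap, its 62 mm side roughly along the chamber's x. Origin: centre of its underside. Grasp it across the 50 mm. Bare bench to put it on: around [0.44, -0.26, 0] m, to the right of the chamber.
- amber_bottle: Amber glass bottle, dark cap, 60 mm diameter, 130 mm tall, standing loose; origin at the centre of its underside. Leave alone.
- felt_marker: Black felt marker, 132 mm long (its y), 18 mm thick, lying loose; origin at the centre of its underside. Leave alone.
- dish: Clear petri dish, 60 mm diameter, 14 mm tall, loose; origin at the centre of its underside. Leave alone.
Things that resemble listed ones, but are neither listed nor needed, are in the scene too. Leave any pink look-alike of the timer alone.

How it is judged:
By the outcome, as a careful person would: the job done as asked, in the order asked, and still so for the second after the job is handed in, while the arm keeps its last pose, push and grip.
It also fails if it takes over 59 s, if anything falls off the work surface, if the arm or the gripper's body presses on something with over 40 N, if the wrist force passes 120 N, or if a joint passes its speed limit or range.

## Working session

There is one attempt and no reset: what is moved stays moved. The work goes in short steps, Python scripts to look and compute and a tool call to move; the robot and the scene stay as the last step left them, time stands still between calls to the robot, and variables do not carry over. Pictures are saved under pics/ and viewed, at most 10 in all, crops included, and the job is handed in when it is done.

Besides the shell and the picture viewer there is one more tool, called as name(argument=value, ...), one argument or row to a line, values as JSON. move_arm: Moves the arm, as the interface text tells. Its arguments: {"type":"object","properties":{"plan":{"type":"array","items":{"type":"object","properties":{"delta_pos":{"type":"array","items":{"type":"number"}},"turn":{"type":"array","items":{"type":"number"}},"fingers":{"type":"number"}}}},"force":{"type":"number"}},"required":["plan"]}

```bash
mkdir -p pics; python3 - <<'E'
from workcell import get_obs,camera
import cv2,numpy as np
o=get_obs();print(o['clock'],o['position'],o['ee_rot'],o['grip_width'])
for n in("scene","side"):
    c=camera(n);np.savez(n+'.npz',**{k:v for k,v in c.items()})
    cv2.imwrite(f'pics/{n}0.png',c['color'][:,:,::-1]);print(n,c['fx'],c['R'],c['t'])
E
```

```text
0.0 [ 0.27662645 -0.56005848  0.24920938] [ 9.73803248e-01  2.27391124e-01 -1.98773785e-04 -6.86980608e-04] 1.0025620546307963
scene 581.7931074575785 [[-0.52305262 -0.85229616 -0.00268738]
 [-0.61566602  0.38000979 -0.6903245 ]
 [ 0.58938215 -0.35942151 -0.7234949 ]] [0.27712668 0.3918996  1.32296286]
side 459.0788786441623 [[-0.82353891 -0.56725423  0.00250978]
 [-0.38021944  0.54870785 -0.74454877]
 [ 0.4209713  -0.61411915 -0.66756335]] [0.43765945 0.26468001 1.01210696]
```

View pics/scene0.png

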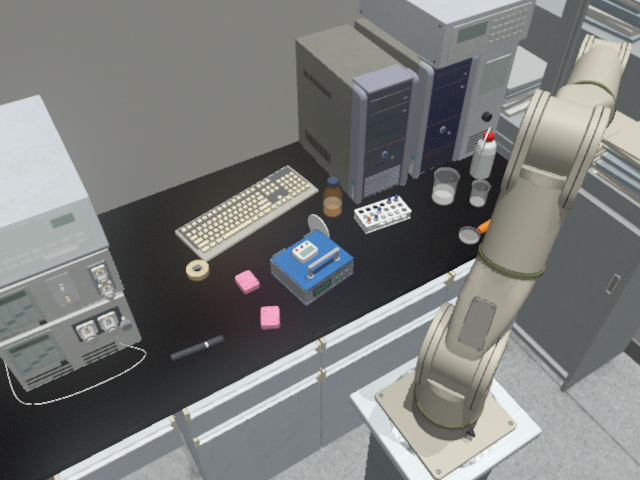

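View pics/side0.png

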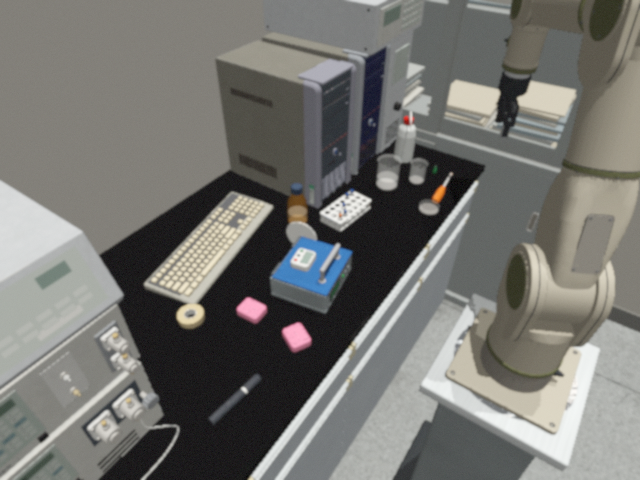

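Scene view: blue flap around (312,262), timer (305,251), bar (324,263), dial plate (318,228), bottle (333,197). The side view agrees. Next I measure them with colour masks and depth.

```bash
cat > h.py <<'E'
import numpy as np,cv2
def pts(c,m):
    v,u=np.nonzero(m&(c['range_z']>0));z=c['range_z'][v,u]
    P=np.c_[(u-c['cx'])/c['fx']*z,(v-c['cy'])/c['fy']*z,z]
    return (P-c['t'])@c['R'],u,v
def ray(c,uv,h):
    uv=np.atleast_2d(uv).astype(float);d=np.c_[(uv[:,0]-c['cx'])/c['fx'],(uv[:,1]-c['cy'])/c['fy'],np.ones(len(uv))]@c['R']
    o=-c['R'].T@c['t'];return o+d*((h-o[2])/d[:,2])[:,None]
E
python3 - <<'E'
from h import *
for n in("scene","side"):
    c=dict(np.load(n+'.npz'));hsv=cv2.cvtColor(c['color'],cv2.COLOR_RGB2HSV)
    roi=np.zeros((480,640),bool);roi[215:310,262:362]=1
    b=roi&(hsv[...,0]>95)&(hsv[...,0]<125)&(hsv[...,1]>130)
    P,u,v=pts(c,b);print(n,'blue z',np.percentile(P[:,2],[5,50,95]),len(P))
    hull=cv2.convexHull(np.c_[u,v].astype(np.int32))[:,0]
    W=ray(c,hull,.0665)[:,:2]
    r=cv2.minAreaRect((W*1000).astype(np.float32));print('flap',r,'\n',cv2.boxPoints(r))
    w=roi&(hsv[...,1]<60)&(hsv[...,2]>120)
    P,u,v=pts(c,w)
    for lo,hi,nm in((.078,.092,'timer'),(.096,.115,'bar')):
        k=(P[:,2]>lo)&(P[:,2]<hi)
        m=np.zeros((480,640),np.uint8);m[v[k],u[k]]=1
        L,lab,st,ce=cv2.connectedComponentsWithStats(m)
        for i in range(1,L):
            if st[i,4]>25:
                q=lab[v,u]==i;q&=k
                print(nm,st[i],P[q].mean(0),cv2.minAreaRect((P[q][:,:2]*1000).astype(np.float32)))
    cv2.imwrite(f'pics/{n}_crop.png',cv2.resize(c['color'][205:310,255:365,::-1],None,fx=5,fy=5,interpolation=2))
E
```

```text
scene blue z [0.06218303 0.06695068 0.07121533] 1771
flap ((505.3768615722656, 41.68663787841797), (147.0653839111328, 168.21778869628906), 9.918819427490234) 
 [[418.4553   111.87215 ]
 [447.43127  -53.831272]
 [592.29846  -28.49887 ]
 [563.32245  137.20454 ]]
timer [309 216  19  18  69] [ 0.59259354 -0.03014147  0.08417662] ((592.5696411132812, -30.331462860107422), (79.41542053222656, 7.558625221252441), 11.1231689453125)
timer [292 240  26  21 289] [0.52785675 0.0524789  0.08343552] ((529.2127075195312, 51.866065979003906), (49.69855880737305, 61.67829132080078), 11.705461502075195)
bar [312 215  14  11  43] [ 0.59160463 -0.03037427  0.10254305] ((592.5663452148438, -30.76386260986328), (50.50778579711914, 7.296505451202393), 7.589741230010986)
bar [308 247  32  23 152] [0.46022602 0.03535447 0.10649455] ((462.20001220703125, 34.40345001220703), (16.03741455078125, 104.7540054321289), 8.794473648071289)
side blue z [0.06427949 0.06727617 0.06979681] 1865
flap ((507.7598876953125, 41.563079833984375), (148.57579040527344, 174.63784790039062), 9.459488868713379) 
 [[420.13126  115.48541 ]
 [448.83304  -56.777714]
 [595.38855  -32.359253]
 [566.68677  139.90387 ]]
timer [288 225  28  11 108] [ 0.59406219 -0.02908569  0.08448115] ((595.7141723632812, -28.96514892578125), (80.29838562011719, 8.693097114562988), 11.70447826385498)
timer [291 248  25  20 334] [0.52901323 0.05617866 0.08392714] ((530.6792602539062, 54.25807189941406), (48.96432876586914, 64.0869140625), 10.484272003173828)
bar [291 222  21   8  73] [ 0.59477637 -0.02853677  0.10195921] ((596.4821166992188, -28.127962112426758), (58.64921951293945, 7.76588249206543), 9.860097885131836)
bar [320 243  20  30 161] [0.46171838 0.03916788 0.10713391] ((462.6183776855469, 36.233463287353516), (12.598262786865234, 105.44741821289062), 9.1654052734375)
```

View pics/scene_crop.png

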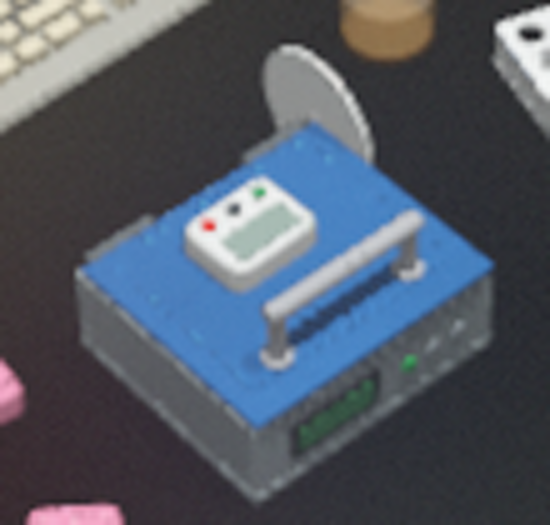

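```bash
cat >> h.py <<'E'
from scipy.spatial.transform import Rotation as Ro
from workcell import get_obs
def go(p,yaw,o=None):
    "delta/turn to reach world p (m), tool down with tool y at yaw deg"
    o=o or get_obs();R=Ro.from_quat(o['ee_rot']);a=np.radians(yaw)
    y=np.array([np.cos(a),np.sin(a),0]);z=np.array([0,0,-1.]);T=Ro.from_matrix(np.c_[np.cross(y,z),y,z])
    print('t',round(o['clock'],2),'d',(R.inv().apply(np.array(p)-o['position'])).round(4),'turn',(R.inv()*T).as_rotvec().round(4))
E
python3 - <<'E'
from h import *
go([.525,.05,.25],9.8)
E
```

```text
t 0.1 d [ 4.929e-01 -4.370e-01 -2.000e-04] turn [-1.100e-03 -7.000e-04 -1.283e+00]
```

Careful with the scale: turns go in shares of 2 rad. That gives: -1.283 rad / 2 = -0.6415.

move_arm(
  plan=[
    {"delta_pos":[0.04,-0.036,0],"turn":[0,0,-0.05],"fingers":0},
    {"delta_pos":[0.08,-0.072,0],"turn":[0,0,-0.105],"fingers":0},
    {"delta_pos":[0.12,-0.108,0],"turn":[0,0,-0.16],"fingers":0},
    {"delta_pos":[0.16,-0.144,0],"turn":[0,0,-0.215],"fingers":0},
    {"delta_pos":[0.2,-0.18,0],"turn":[0,0,-0.27],"fingers":0},
    {"delta_pos":[0.25,-0.22,0],"turn":[0,0,-0.335],"fingers":0},
    {"delta_pos":[0.3,-0.265,0],"turn":[0,0,-0.4],"fingers":0},
    {"delta_pos":[0.35,-0.31,0],"turn":[0,0,-0.465],"fingers":0},
    {"delta_pos":[0.4,-0.355,0],"turn":[0,0,-0.53],"fingers":0},
    {"delta_pos":[0.45,-0.4,0],"turn":[0,0,-0.59],"fingers":0},
    {"delta_pos":[0.493,-0.437,0],"turn":[0,0,-0.6415],"fingers":0},
    {"delta_pos":[0.493,-0.437,0],"turn":[0,0,-0.6415],"fingers":0},
  ],
)

```text
clock: 1.6
position: [0.5255, 0.0544, 0.2498]
ee_rot: [0.641, 0.767, 0.001, -0.001]
ft_force: [-0.9, -1.4, -0.5]
grip_width: 1.002
grasp_force: 0.0
```

```bash
python3 - <<'E'
from h import *
from workcell import camera
o=get_obs();c=camera('wrist')
print(o['position'],o['joint_pos'].__repr__(),o['clock'])
Tc=c['tool_from_camera'];R=Ro.from_quat(o['ee_rot']).as_matrix()@Tc[:3,:3];t=R@np.zeros(3)+Ro.from_quat(o['ee_rot']).apply(Tc[:3,3])+o['position']
c['R']=R.T;c['t']=-R.T@t
np.savez('wrist1.npz',**c)
cv2.imwrite('pics/w1.png',c['color'][:,:,::-1])
hsv=cv2.cvtColor(c['color'],cv2.COLOR_RGB2HSV)
P,u,v=pts(c,hsv[...,2]>0)
for lo,hi,nm in((.062,.071,'flap'),(.079,.09,'timer'),(.1,.115,'bar')):
    k=(P[:,2]>lo)&(P[:,2]<hi)
    m=np.zeros((480,640),np.uint8);m[v[k],u[k]]=1
    L,lab,st,ce=cv2.connectedComponentsWithStats(m)
    for i in range(1,L):
        if st[i,4]>300:
            q=(lab[v,u]==i)&k
            print(nm,st[i],P[q].mean(0).round(4),cv2.minAreaRect((P[q][:,:2]*1000).astype(np.float32)))
E
```

```text
[0.52550785 0.05438333 0.24981884] array([ 0.4338247 ,  0.17961143, -0.69020991,  1.68641555,  0.11585388,
        1.31746798, -0.0993042 ]) 1.6
flap [  197   119   230   200 28282] [0.51   0.0503 0.0671] ((530.5034790039062, 43.602516174316406), (192.8595428466797, 172.56834411621094), 10.22615909576416)
flap [411 395  33  35 306] [ 0.6662 -0.1208  0.0666] ((665.4227905273438, -126.54179382324219), (46.097721099853516, 13.060247421264648), 66.57283020019531)
timer [ 292  185   62   75 4324] [0.5307 0.0528 0.0839] ((531.1614379882812, 51.1147346496582), (48.4079704284668, 60.523311614990234), 11.603376388549805)
timer [331 322  96   9 640] [ 0.5953 -0.0295  0.0845] ((595.743896484375, -29.84255599975586), (82.7471694946289, 3.719119071960449), 10.477149963378906)
timer [418 409  30  37 448] [ 0.6676 -0.1257  0.0842] ((668.085205078125, -129.09884643554688), (44.681175231933594, 13.907785415649414), 71.81291961669922)
bar [ 216  167   26  137 2177] [0.4634 0.0379 0.1073] ((463.1578674316406, 34.012840270996094), (12.206737518310547, 104.5251235961914), 9.905838966369629)
bar [350 335  65  11 454] [ 0.5955 -0.03    0.1046] ((595.7319946289062, -30.62601661682129), (52.845909118652344, 4.694604396820068), 11.062979698181152)
```

View pics/w1.png

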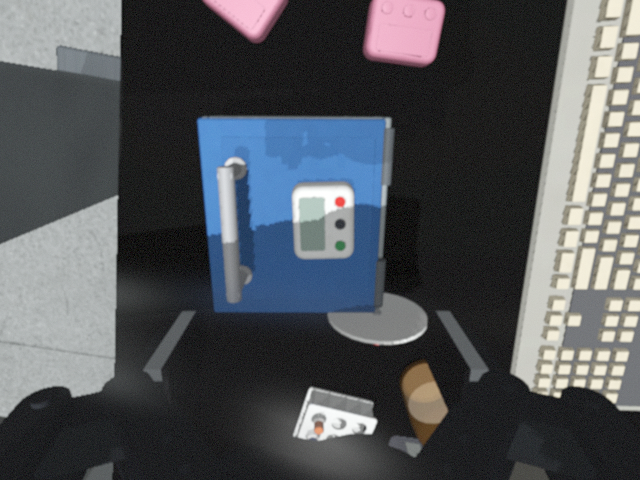

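Wrist view: timer at (323,222) with its 62 mm side along the chamber's y (unlike the text, but its 48x61 size confirms it). Bar at (230,235). I grasp across the 50 mm, along the chamber's x.

```bash
python3 - <<'E'
from h import *
go([.5308,.052,.0835],11)
c=dict(np.load('scene.npz'));
print(ray(c,[[398,226],[360,222],[333,213],[469,238]],0).round(3))
E
```

```text
t 1.65 d [-0.0031  0.0048  0.1661] turn [-0.0002 -0.0017 -0.0161]
[[ 0.532 -0.271  0.   ]
 [ 0.605 -0.184  0.   ]
 [ 0.681 -0.136  0.   ]
 [ 0.383 -0.418  0.   ]]
```

To row units: -0.016 rad / 2 = -0.008.

move_arm(
  plan=[
    {"delta_pos":[-0.003,0.005,0.05],"turn":[0,0,-0.008],"fingers":0.18},
    {"delta_pos":[-0.003,0.005,0.1],"turn":[0,0,-0.008],"fingers":0.18},
    {"delta_pos":[-0.003,0.005,0.14],"turn":[0,0,-0.008],"fingers":0.18},
    {"delta_pos":[-0.003,0.005,0.155],"turn":[0,0,-0.008],"fingers":0.18},
    {"delta_pos":[-0.003,0.005,0.166],"turn":[0,0,-0.008],"fingers":0.18},
    {"delta_pos":[-0.003,0.005,0.166],"turn":[0,0,-0.008],"fingers":0.18},
    {"delta_pos":[-0.003,0.005,0.166],"turn":[0,0,-0.008],"fingers":0.18},
  ],
  force=25,
)

```text
clock: 2.52
position: [0.5315, 0.0476, 0.0852]
ee_rot: [0.638, 0.77, 0.001, 0.001]
ft_force: [0.4, 0.1, -0.5]
grip_width: 0.82
grasp_force: 0.0
```

```bash
python3 - <<'E'
from h import *
o=get_obs();print(o['joint_pos']);go([.5308,.052,.0835],11)
E
```

```text
[ 0.38442433  0.36473578 -0.64882154  1.85637576  0.25915184  1.00351395
 -0.18620668]
t 2.52 d [0.0044 0.0001 0.0017] turn [ 0.0018  0.0005 -0.0051]
```

move_arm(
  plan=[
    {"delta_pos":[0.004,0,0.001],"fingers":0.18},
    {"delta_pos":[0.004,0,0.001],"fingers":0.18},
    {"delta_pos":[0.004,0,0.001],"fingers":0.6},
    {"delta_pos":[0.004,0,0.001],"fingers":0.6},
    {"delta_pos":[0.004,0,0.001],"fingers":0.6},
    {"delta_pos":[0.004,0,0.001],"fingers":0.6},
  ],
  force=30,
)

```text
validation failed for argument at $.pl...
```

move_arm(
  plan=[
    {"delta_pos":[0.004,0,0.001],"turn":[0,0,0],"fingers":0.18},
    {"delta_pos":[0.004,0,0.001],"turn":[0,0,0],"fingers":0.18},
    {"delta_pos":[0.004,0,0.001],"turn":[0,0,0],"fingers":0.6},
    {"delta_pos":[0.004,0,0.001],"turn":[0,0,0],"fingers":0.6},
    {"delta_pos":[0.004,0,0.001],"turn":[0,0,0],"fingers":0.6},
    {"delta_pos":[0.004,0,0.001],"turn":[0,0,0],"fingers":0.6},
  ],
  force=30,
)

```text
clock: 3.28
position: [0.5302, 0.0516, 0.0835]
ee_rot: [0.638, 0.77, 0.0, 0.0]
ft_force: [-2.2, -0.3, 5.3]
grip_width: 0.564
grasp_force: 30.5
```

move_arm(
  plan=[
    {"delta_pos":[0,0,-0.015],"turn":[0,0,0],"fingers":0.6},
    {"delta_pos":[0,0,-0.04],"turn":[0,0,0],"fingers":0.6},
    {"delta_pos":[0,0,-0.075],"turn":[0,0,0],"fingers":0.6},
    {"delta_pos":[0,0,-0.1],"turn":[0,0,0],"fingers":0.6},
    {"delta_pos":[0,0,-0.1],"turn":[0,0,0],"fingers":0.6},
  ],
)

```text
clock: 3.9
position: [0.5311, 0.0518, 0.1856]
ee_rot: [0.638, 0.77, 0.001, 0.002]
ft_force: [0.8, 0.1, -1.0]
grip_width: 0.562
grasp_force: 31.2
```

```bash
python3 - <<'E'
from h import *
from workcell import camera
o=get_obs();print(o['joint_pos']);go([.44,-.26,.12],-20)
c=camera('scene');cv2.imwrite('pics/s2.png',cv2.resize(c['color'][130:330,220:480,::-1],None,fx=2.5,fy=2.5))
E
```

```text
[ 0.42111974  0.24371685 -0.68441488  1.76126878  0.16634881  1.19080244
 -0.12323329]
t 3.9 d [-0.2894 -0.1478  0.0652] turn [ 4.200e-03 -1.000e-04  5.361e-01]
```

View pics/s2.png

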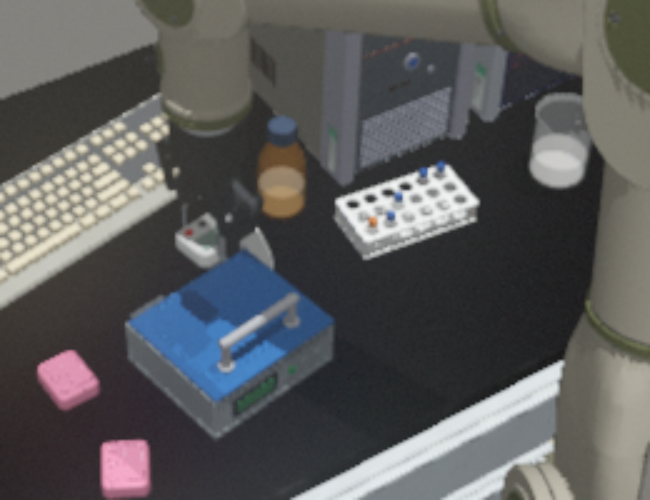

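The timer is held at crop (200,240), clear of the flap. The bench right of the chamber is bare. Carrying it over.

To row units: 0.536 rad / 2 = 0.268.

move_arm(
  plan=[
    {"delta_pos":[-0.02,-0.01,0],"turn":[0,0,0.025],"fingers":0.6},
    {"delta_pos":[-0.06,-0.03,0],"turn":[0,0,0.06],"fingers":0.6},
    {"delta_pos":[-0.1,-0.05,0],"turn":[0,0,0.1],"fingers":0.6},
    {"delta_pos":[-0.14,-0.07,0],"turn":[0,0,0.14],"fingers":0.6},
    {"delta_pos":[-0.18,-0.09,0.01],"turn":[0,0,0.175],"fingers":0.6},
    {"delta_pos":[-0.22,-0.112,0.02],"turn":[0,0,0.21],"fingers":0.6},
    {"delta_pos":[-0.255,-0.13,0.04],"turn":[0,0,0.24],"fingers":0.6},
    {"delta_pos":[-0.275,-0.141,0.06],"turn":[0,0,0.26],"fingers":0.6},
    {"delta_pos":[-0.289,-0.148,0.08],"turn":[0,0,0.268],"fingers":0.6},
    {"delta_pos":[-0.289,-0.148,0.1],"turn":[0,0,0.268],"fingers":0.6},
    {"delta_pos":[-0.289,-0.148,0.115],"turn":[0,0,0.268],"fingers":0.6},
    {"delta_pos":[-0.289,-0.148,0.115],"turn":[0,0,0.268],"fingers":0.6},
  ],
)

```text
clock: 5.45
position: [0.4371, -0.2596, 0.0668]
ee_rot: [0.819, 0.573, -0.001, -0.001]
ft_force: [-0.2, 1.1, -0.1]
grip_width: 0.564
grasp_force: 31.2
```

```bash
python3 - <<'E'
from h import *
o=get_obs();print(o['joint_pos'],o['position']);go([.44,-.26,.0165],-20)
E
```

```text
[ 0.79492348  0.29805924 -0.39113752  1.94028037  0.13948228  0.93196136
 -0.01413177] [ 0.4370835  -0.25964579  0.06675714]
t 5.45 d [0.0006 0.003  0.0502] turn [-0.0026 -0.0005 -0.0007]
```

move_arm(
  plan=[
    {"delta_pos":[0,0,0.02],"turn":[0,0,0],"fingers":0.6},
    {"delta_pos":[0,0,0.035],"turn":[0,0,0],"fingers":0.6},
    {"delta_pos":[0,0,0.043],"turn":[0,0,0],"fingers":0.6},
    {"delta_pos":[0,0,0.046],"turn":[0,0,0],"fingers":0.6},
    {"delta_pos":[0,0,0.049],"turn":[0,0,0],"fingers":0.6},
    {"delta_pos":[0,0,0.049],"turn":[0,0,0],"fingers":0.6},
    {"delta_pos":[0,0,0.049],"turn":[0,0,0],"fingers":0.6},
  ],
)

```text
clock: 6.32
position: [0.4385, -0.26, 0.0193]
ee_rot: [0.819, 0.574, 0.0, 0.0]
ft_force: [0.2, -0.4, -0.7]
grip_width: 0.561
grasp_force: 31.2
```

move_arm(
  plan=[
    {"delta_pos":[0,0,0.001],"turn":[0,0,0],"fingers":0.6},
    {"delta_pos":[0,0,0.002],"turn":[0,0,0],"fingers":0.6},
    {"delta_pos":[0,0,0.002],"turn":[0,0,0],"fingers":0.6},
    {"delta_pos":[0,0,0.002],"turn":[0,0,0],"fingers":0.6},
  ],
)

```text
clock: 6.82
position: [0.4384, -0.2599, 0.0171]
ee_rot: [0.819, 0.574, 0.0, 0.0]
ft_force: [0.1, -0.7, 0.6]
grip_width: 0.56
grasp_force: 31.4
```

move_arm(
  plan=[
    {"delta_pos":[0,0,0.0005],"turn":[0,0,0],"fingers":0.6},
    {"delta_pos":[0,0,0.001],"turn":[0,0,0],"fingers":0.6},
    {"delta_pos":[0,0,0.001],"turn":[0,0,0],"fingers":0.6},
  ],
)

```text
clock: 7.2
position: [0.4384, -0.26, 0.017]
ee_rot: [0.819, 0.574, -0.0, 0.0]
ft_force: [-5.2, 3.2, 16.1]
grip_width: 0.563
grasp_force: 33.5
```

Contact at the expected height. I open gently and rise.

move_arm(
  plan=[
    {"delta_pos":[0,0,-0.0005],"turn":[0,0,0],"fingers":0.6},
    {"delta_pos":[0,0,-0.0005],"turn":[0,0,0],"fingers":0.25},
    {"delta_pos":[0,0,-0.0005],"turn":[0,0,0],"fingers":0.2},
    {"delta_pos":[0,0,-0.0005],"turn":[0,0,0],"fingers":0.1},
    {"delta_pos":[0,0,-0.01],"turn":[0,0,0],"fingers":0.1},
    {"delta_pos":[0,0,-0.04],"turn":[0,0,0],"fingers":0.1},
    {"delta_pos":[0,0,-0.09],"turn":[0,0,0],"fingers":0},
    {"delta_pos":[0,0,-0.14],"turn":[0,0,0],"fingers":0},
    {"delta_pos":[0,0,-0.18],"turn":[0,0,0],"fingers":0},
    {"delta_pos":[0,0,-0.18],"turn":[0,0,0],"fingers":0},
  ],
)

```text
clock: 8.45
position: [0.4399, -0.2606, 0.1999]
ee_rot: [0.819, 0.574, 0.001, 0.003]
ft_force: [0.6, -0.1, -0.2]
grip_width: 0.997
grasp_force: 0.0
```

```bash
python3 - <<'E'
from h import *
from workcell import camera
o=get_obs();print(o['joint_pos'],o['position']);go([.463,.035,.20],9.8)
c=camera('side');cv2.imwrite('pics/s3.png',cv2.resize(c['color'][150:350,220:480,::-1],None,fx=2.5,fy=2.5))
E
```

```text
[ 0.82589484  0.13996365 -0.4105724   1.81200801  0.0611294   1.19528858
  0.04785547] [ 0.4398953  -0.26058511  0.1999175 ]
t 8.45 d [ 0.2857 -0.0794 -0.001 ] turn [ 0.0058  0.0032 -0.52  ]
```

View pics/s3.png

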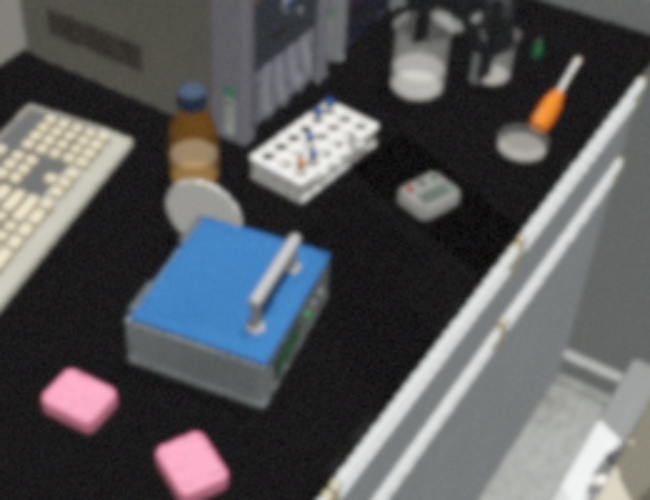

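The timer stands face up on the bench at crop (430,193), clear of everything. Now to the bar.

To row units: -0.52 rad / 2 = -0.26.

move_arm(
  plan=[
    {"delta_pos":[0.03,-0.008,0],"turn":[0,0,-0.03],"fingers":0},
    {"delta_pos":[0.07,-0.02,0],"turn":[0,0,-0.07],"fingers":0},
    {"delta_pos":[0.11,-0.031,0],"turn":[0,0,-0.11],"fingers":0},
    {"delta_pos":[0.15,-0.042,0],"turn":[0,0,-0.15],"fingers":0},
    {"delta_pos":[0.19,-0.053,0],"turn":[0,0,-0.19],"fingers":0},
    {"delta_pos":[0.23,-0.064,0],"turn":[0,0,-0.225],"fingers":0.2},
    {"delta_pos":[0.265,-0.074,0],"turn":[0,0,-0.25],"fingers":0.3},
    {"delta_pos":[0.286,-0.079,0],"turn":[0,0,-0.26],"fingers":0.4},
    {"delta_pos":[0.286,-0.079,0],"turn":[0,0,-0.26],"fingers":0.4},
    {"delta_pos":[0.286,-0.079,0],"turn":[0,0,-0.26],"fingers":0.4},
    {"delta_pos":[0.286,-0.079,0],"turn":[0,0,-0.26],"fingers":0.4},
  ],
)

```text
clock: 9.88
position: [0.4618, 0.0347, 0.1958]
ee_rot: [0.645, 0.764, -0.0, -0.0]
ft_force: [0.0, -0.5, -0.4]
grip_width: 0.601
grasp_force: 0.0
```

```bash
python3 - <<'E'
from h import *
from workcell import camera
o=get_obs();c=camera('wrist');print(o['joint_pos'])
Tc=c['tool_from_camera'];Rt=Ro.from_quat(o['ee_rot']);R=Rt.as_matrix()@Tc[:3,:3];t=Rt.apply(Tc[:3,3])+o['position']
c['R']=R.T;c['t']=-R.T@t
P,u,v=pts(c,np.ones((480,640),bool))
for lo,hi in((.1,.115),(.064,.069)):
    k=(P[:,2]>lo)&(P[:,2]<hi);m=np.zeros((480,640),np.uint8);m[v[k],u[k]]=1
    L,lab,st,ce=cv2.connectedComponentsWithStats(m)
    for i in range(1,L):
        if st[i,4]>700:
            q=(lab[v,u]==i)&k;print(st[i],P[q].mean(0).round(4),P[q][:,2].max(),cv2.minAreaRect((P[q][:,:2]*1000).astype(np.float32)))
go([.463,.035,.1025],9.8)
E
```

```text
[ 0.5256232   0.06137147 -0.71177943  1.91127442  0.04349814  1.18454088
 -0.03276067]
[ 308  165   22  167 3272] [0.4622 0.0384 0.1074] 0.11021835025639273 ((462.9304504394531, 34.12201690673828), (12.000374794006348, 104.49818420410156), 9.935171127319336)
[  274   105   261   238 45011] [0.5103 0.0544 0.0671] 0.06899889242053378 ((530.2315673828125, 44.59748077392578), (192.13270568847656, 170.79844665527344), 10.016098022460938)
t 9.93 d [-0.      0.0012  0.0934] turn [-0.0003  0.0002 -0.002 ]
```

move_arm(
  plan=[
    {"delta_pos":[0,0.001,0.03],"turn":[0,0,0],"fingers":0.4},
    {"delta_pos":[0,0.001,0.06],"turn":[0,0,0],"fingers":0.4},
    {"delta_pos":[0,0.001,0.08],"turn":[0,0,0],"fingers":0.4},
    {"delta_pos":[0,0.001,0.09],"turn":[0,0,0],"fingers":0.4},
    {"delta_pos":[0,0.001,0.093],"turn":[0,0,0],"fingers":0.4},
    {"delta_pos":[0,0.001,0.093],"turn":[0,0,0],"fingers":0.4},
    {"delta_pos":[0,0.001,0.093],"turn":[0,0,0],"fingers":0.4},
  ],
)

```text
clock: 10.8
position: [0.4633, 0.036, 0.1037]
ee_rot: [0.644, 0.765, 0.0, 0.001]
ft_force: [0.6, 0.4, -0.3]
grip_width: 0.604
grasp_force: 0.0
```

```bash
python3 - <<'E'
from h import *
go([.463,.035,.1025],9.8)
E
```

```text
t 10.8 d [-0.001  -0.0005  0.0012] turn [ 0.0011  0.0004 -0.0002]
```

move_arm(
  plan=[
    {"delta_pos":[-0.001,0,0.001],"turn":[0,0,0],"fingers":0.7},
    {"delta_pos":[-0.001,0,0.001],"turn":[0,0,0],"fingers":0.95},
    {"delta_pos":[-0.001,0,0.001],"turn":[0,0,0],"fingers":0.95},
    {"delta_pos":[-0.001,0,0.001],"turn":[0,0,0],"fingers":0.95},
    {"delta_pos":[-0.001,0,0.001],"turn":[0,0,0],"fingers":0.95},
    {"delta_pos":[-0.001,0,0.001],"turn":[0,0,0],"fingers":0.95},
  ],
  force=35,
)

```text
clock: 11.55
position: [0.4637, 0.0351, 0.1023]
ee_rot: [0.644, 0.765, 0.001, 0.001]
ft_force: [5.3, -0.2, -2.2]
grip_width: 0.124
grasp_force: 34.3
```

```bash
python3 - <<'E'
from h import *
o=get_obs();R=Ro.from_quat(o['ee_rot']).as_matrix();print(o['position'],R.round(4))
a0=np.arctan2(39,120);r=.12618;ax=np.array([np.cos(np.radians(9.8)),np.sin(np.radians(9.8)),0])
for th in np.linspace(0,1.41,13)[1:]:
    f=lambda t:(-r*np.cos(a0+t),r*np.sin(a0+t))
    dx=f(th)[0]-f(0)[0];dz=f(th)[1]-f(0)[1]
    print(round(th,3),(R.T@(ax*dx+[0,0,dz])).round(4),round(dx,4),round(dz,4))
E
```

```text
[0.46369503 0.03506214 0.1022646 ] [[-1.701e-01  9.854e-01  1.500e-03]
 [ 9.854e-01  1.701e-01  1.000e-04]
 [-2.000e-04  1.500e-03 -1.000e+00]]
0.118 [-0.      0.0054 -0.0138] 0.0054 0.0138
0.235 [-0.      0.0124 -0.0269] 0.0124 0.0269
0.352 [-0.      0.0209 -0.039 ] 0.0208 0.039
0.47 [-0.      0.0308 -0.0501] 0.0307 0.0501
0.587 [-0.      0.0418 -0.0599] 0.0417 0.06
0.705 [-0.      0.054  -0.0684] 0.0539 0.0685
0.822 [-0.      0.067  -0.0754] 0.0669 0.0755
0.94 [-0.      0.0808 -0.0808] 0.0807 0.0809
1.057 [-0.      0.0952 -0.0845] 0.095 0.0847
1.175 [-0.      0.1099 -0.0866] 0.1097 0.0868
1.292 [-0.      0.1247 -0.0869] 0.1245 0.0871
1.41 [ 0.      0.1394 -0.0855] 0.1393 0.0857
```

move_arm(
  plan=[
    {"delta_pos":[0,0.0024,-0.007],"turn":[0,0,0],"fingers":0.95},
    {"delta_pos":[0,0.0054,-0.0138],"turn":[0,0,0],"fingers":0.95},
    {"delta_pos":[0,0.0088,-0.0204],"turn":[0,0,0],"fingers":0.95},
    {"delta_pos":[0,0.0124,-0.0269],"turn":[0,0,0],"fingers":0.95},
    {"delta_pos":[0,0.0165,-0.033],"turn":[0,0,0],"fingers":0.95},
    {"delta_pos":[0,0.0209,-0.039],"turn":[0,0,0],"fingers":0.95},
    {"delta_pos":[0,0.0257,-0.0447],"turn":[0,0,0],"fingers":0.95},
    {"delta_pos":[0,0.0308,-0.0501],"turn":[0,0,0],"fingers":0.95},
    {"delta_pos":[0,0.0362,-0.0552],"turn":[0,0,0],"fingers":0.95},
    {"delta_pos":[0,0.0418,-0.0599],"turn":[0,0,0],"fingers":0.95},
    {"delta_pos":[0,0.0418,-0.0599],"turn":[0,0,0],"fingers":0.95},
  ],
)

```text
clock: 12.92
position: [0.5024, 0.0419, 0.1629]
ee_rot: [0.644, 0.765, -0.002, -0.001]
ft_force: [-19.5, -2.9, 17.6]
grip_width: 0.13
grasp_force: 35.5
```

```bash
cat > n.py <<'E'
from h import *
o=get_obs();R=Ro.from_quat(o['ee_rot']).as_matrix();ax=np.array([np.cos(np.radians(9.8)),np.sin(np.radians(9.8)),0])
b0=np.array([.4635,.035,.1025]);hg=b0+ax*.12-[0,0,.039];p=o['position']-hg
al=np.arctan2(p[2],-p@ax);print('t',o['clock'],'radius',np.hypot(p[2],p@ax),'flap',al-np.arctan2(39,120),'lat',p@np.array([-ax[1],ax[0],0]),o['joint_pos'].round(2),o['ft_force'].round(1))
for th in np.linspace(.587,1.41,15):
    a=th+np.arctan2(39,120);q=hg+.12618*(np.array([0,0,np.sin(a)])-ax*np.cos(a));print(round(th,3),(R.T@(q-o['position'])).round(4))
E
python3 n.py
```

```text
t 12.925 radius 0.1279619709222278 flap 0.5759447305456817 lat 0.00021293670828390404 [ 0.47  0.21 -0.71  1.85  0.15  1.14 -0.12] [-19.5  -2.9  17.6]
0.587 [-0.0002  0.0022  0.0005]
0.646 [-0.0002  0.0081 -0.004 ]
0.705 [-0.0002  0.0143 -0.0081]
0.763 [-0.0002  0.0207 -0.0118]
0.822 [-0.0002  0.0273 -0.0152]
0.881 [-0.0002  0.0341 -0.0181]
0.94 [-0.0002  0.0411 -0.0207]
0.998 [-0.0002  0.0482 -0.0228]
1.057 [-0.0002  0.0554 -0.0245]
1.116 [-0.0002  0.0627 -0.0258]
1.175 [-0.0002  0.0701 -0.0267]
1.234 [-0.0002  0.0775 -0.0271]
1.292 [-0.0002  0.0849 -0.0271]
1.351 [-0.0002  0.0923 -0.0267]
1.41 [-0.0002  0.0997 -0.0258]
```

move_arm(
  plan=[
    {"delta_pos":[0,-0.0005,-0.0015],"turn":[0,0,0],"fingers":0.95},
    {"delta_pos":[0,0.0044,-0.006],"turn":[0,0,0],"fingers":0.95},
    {"delta_pos":[0,0.0106,-0.0101],"turn":[0,0,0],"fingers":0.95},
    {"delta_pos":[0,0.017,-0.0138],"turn":[0,0,0],"fingers":0.95},
    {"delta_pos":[0,0.0236,-0.0172],"turn":[0,0,0],"fingers":0.95},
    {"delta_pos":[0,0.0304,-0.0201],"turn":[0,0,0],"fingers":0.95},
    {"delta_pos":[0,0.0374,-0.0227],"turn":[0,0,0],"fingers":0.95},
    {"delta_pos":[0,0.0374,-0.0227],"turn":[0,0,0],"fingers":0.95},
    {"delta_pos":[0,0.0374,-0.0227],"turn":[0,0,0],"fingers":0.95},
  ],
)

```text
clock: 14.05
position: [0.5417, 0.0488, 0.186]
ee_rot: [0.644, 0.765, 0.0, 0.0]
ft_force: [-5.7, -1.5, 7.8]
grip_width: 0.124
grasp_force: 35.9
```

```bash
python3 n.py
```

```text
t 14.05 radius 0.12907617345223146 flap 0.9367979955332995 lat 0.0003037546326218206 [ 0.43  0.27 -0.7   1.73  0.19  1.2  -0.15] [-5.7 -1.5  7.8]
0.587 [-0.0003 -0.0378  0.0236]
0.646 [-0.0003 -0.0318  0.0191]
0.705 [-0.0003 -0.0256  0.0151]
0.763 [-0.0003 -0.0192  0.0114]
0.822 [-0.0003 -0.0125  0.0081]
0.881 [-0.0003 -0.0057  0.0051]
0.94 [-0.0003  0.0013  0.0026]
0.998 [-0.0003  0.0084  0.0005]
1.057 [-0.0003  0.0156 -0.0011]
1.116 [-0.0003  0.0229 -0.0024]
1.175 [-0.0003  0.0303 -0.0032]
1.234 [-0.0003  0.0377 -0.0036]
1.292 [-0.0003  0.0451 -0.0035]
1.351 [-0.0003  0.0525 -0.003 ]
1.41 [-0.0003  0.0599 -0.0021]
```

move_arm(
  plan=[
    {"delta_pos":[0,0.0071,-0.0026],"turn":[0,0,0],"fingers":0.95},
    {"delta_pos":[0,0.0143,-0.0042],"turn":[0,0,0],"fingers":0.95},
    {"delta_pos":[0,0.0216,-0.0055],"turn":[0,0,0],"fingers":0.95},
    {"delta_pos":[0,0.029,-0.0063],"turn":[0,0,0],"fingers":0.95},
    {"delta_pos":[0,0.0364,-0.0067],"turn":[0,0,0],"fingers":0.95},
    {"delta_pos":[0,0.0438,-0.0066],"turn":[0,0,0],"fingers":0.95},
    {"delta_pos":[0,0.0438,-0.0066],"turn":[0,0,0],"fingers":0.95},
    {"delta_pos":[0,0.0438,-0.0066],"turn":[0,0,0],"fingers":0.95},
  ],
)

```text
clock: 15.05
position: [0.5845, 0.0563, 0.1915]
ee_rot: [0.644, 0.765, 0.0, 0.0]
ft_force: [-1.5, 0.8, 3.7]
grip_width: 0.123
grasp_force: 37.0
```

```bash
python3 n.py|head -2; python3 - <<'E'
from h import *
from workcell import camera
ims=[]
for n in('scene','side','wrist'):
    c=camera(n);np.savez(n+'2.npz',**c)
    im=c['color'][:,:,::-1]
    ims.append(cv2.resize(im[170:300,255:385] if n!='wrist' else im,(400,400) if n!='wrist' else (400,300),interpolation=2))
x=np.zeros((600,800,3),np.uint8);x[:300,:400]=cv2.resize(ims[0],(400,400))[:300];x[:300,400:]=ims[1][:300];x[300:,:400]=ims[2]
cv2.imwrite('pics/m4.png',x)
E
```

```text
t 15.05 radius 0.12800474218381486 flap 1.2787907820665114 lat 0.00042710357251289323 [ 0.38  0.37 -0.68  1.61  0.24  1.25 -0.18] [-1.5  0.8  3.7]
0.587 [-0.0004 -0.0812  0.029 ]
```

View pics/m4.png

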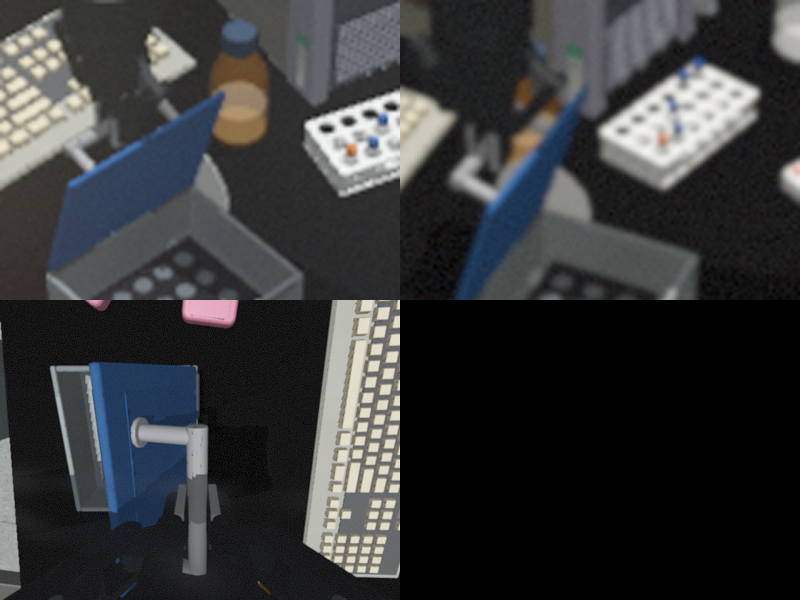

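The views show the flap near 73° and the bar in the grip. The dial's outer face is out of sight from here, so I fit planes to the flap's blue depth points.

```bash
cat > a.py <<'E'
from h import *
from workcell import camera
ax=np.array([np.cos(np.radians(9.8)),np.sin(np.radians(9.8)),0]);ay=np.array([-ax[1],ax[0],0])
b0=np.array([.4635,.035,.1025]);hg=b0+ax*.12-[0,0,.039]
def ang(c,roi):
    hsv=cv2.cvtColor(c['color'],cv2.COLOR_RGB2HSV)
    b=(hsv[...,0]>95)&(hsv[...,0]<125)&(hsv[...,1]>130)
    b=cv2.erode((b).astype(np.uint8),np.ones((3,3)))>0
    P,u,v=pts(c,b);Q=P-hg;Q=np.c_[Q@ax,Q@ay,Q[:,2]]
    k=(np.abs(Q[:,0])<.17)&(np.abs(Q[:,1])<.09)&(Q[:,2]>-.01)&(Q[:,2]<.17);Q=Q[k]
    for _ in range(4):
        m=Q.mean(0);n=np.linalg.svd(Q-m,full_matrices=False)[2][2];d=(Q-m)@n;Q=Q[np.abs(d)<max(.004,1.5*d.std())]
    n*=np.sign(n[2] if abs(n[2])>.7 else n[0])
    th=np.arctan2(n[0],n[2])   # outward normal: shut = +z, upright = +x
    print(len(Q),'flap angle',round(th,4),'n',n.round(3),'hinge offset mm',round(1000*m@n,2),'rms',round(1000*((Q-m)@n).std(),2))
def wrist(c,o):
    Tc=c['tool_from_camera'];Rt=Ro.from_quat(o['ee_rot']);R=Rt.as_matrix()@Tc[:3,:3];t=Rt.apply(Tc[:3,3])+o['position']
    c['R']=R.T;c['t']=-R.T@t;return c
if __name__=='__main__':
    for n in('scene','side'):ang(dict(np.load(n+'.npz')),0)
    ang(dict(np.load('wrist1.npz')),0)
    o=get_obs();ang(camera('scene'),0);ang(camera('side'),0);ang(wrist(camera('wrist'),o),0)
E
python3 a.py
```

```text
1027 flap angle 0.0004 n [ 0. -0.  1.] hinge offset mm 3.34 rms 1.99
1345 flap angle -0.0029 n [-0.003 -0.001  1.   ] hinge offset mm 4.13 rms 1.45
23686 flap angle -0.0011 n [-0.001  0.001  1.   ] hinge offset mm 3.7 rms 0.72Traceback (most recent call last):
  File "a.py", line 22, in <module>
    o=get_obs();ang(camera('scene'),0);ang(camera('side'),0);ang(wrist(camera('wrist'),o),0)
                ~~~^^^^^^^^^^^^^^^^^^^
  File "a.py", line 12, in ang
    m=Q.mean(0);n=np.linalg.svd(Q-m,full_matrices=False)[2][2];d=(Q-m)@n;Q=Q[np.abs(d)<max(.004,1.5*d.std())]
                  ~~~~~~~~~~~~~~~~~~~~~~~~~~~~~~~~~~~~~~~~~^^^
IndexError: index 2 is out of bounds for axis 0 with size 1
```

```bash
python3 - <<'E'
s=open('a.py').read()
s=s.replace("Q=Q[k]\n","Q=Q[k];n0=np.array([np.sin(TH),0,np.cos(TH)]);print(len(P),len(Q),end=' ');Q=Q[np.abs(Q@n0)<.012]\n")
s=s.replace("def ang","TH=0\ndef ang").replace("    o=get_obs();","    o=get_obs();p=o['position']-hg;TH=np.arctan2(p[2],-p@ax)-np.arctan2(39,120);print(TH,o['clock'])\n    ").replace("&(hsv[...,1]>130)","&(hsv[...,1]>100)")
open('a.py','w').write(s)
E
python3 a.py
```

```text
1377 1375 1196 flap angle 0.0012 n [0.001 0.    1.   ] hinge offset mm 3.32 rms 1.97
1806 1560 1538 flap angle -0.0028 n [-0.003 -0.     1.   ] hinge offset mm 4.09 rms 1.47
24745 24724 24724 flap angle -0.0011 n [-0.001  0.001  1.   ] hinge offset mm 3.69 rms 0.72
1.2767060549521998 15.25
708 707 707 flap angle 1.2737 n [0.956 0.004 0.293] hinge offset mm -2.67 rms 1.12
640 537 530 flap angle 1.2751 n [ 0.957 -0.007  0.291] hinge offset mm -2.22 rms 0.98
31032 31013 30823 flap angle 1.2646 n [0.953 0.008 0.301] hinge offset mm 3.71 rms 0.82
```

move_arm(
  plan=[
    {"delta_pos":[0,0.004,0.0002],"turn":[0,0,0],"fingers":0.95},
    {"delta_pos":[0,0.008,0.0004],"turn":[0,0,0],"fingers":0.95},
    {"delta_pos":[0,0.012,0.0008],"turn":[0,0,0],"fingers":0.95},
    {"delta_pos":[0,0.015,0.0011],"turn":[0,0,0],"fingers":0.95},
    {"delta_pos":[0,0.0165,0.0012],"turn":[0,0,0],"fingers":0.95},
    {"delta_pos":[0,0.0165,0.0012],"turn":[0,0,0],"fingers":0.95},
    {"delta_pos":[0,0.0165,0.0012],"turn":[0,0,0],"fingers":0.95},
    {"delta_pos":[0,0.0165,0.0012],"turn":[0,0,0],"fingers":0.95},
  ],
)

```text
clock: 16.4
position: [0.6001, 0.059, 0.1897]
ee_rot: [0.644, 0.765, -0.0, -0.0]
ft_force: [-3.3, 3.7, -0.1]
grip_width: 0.123
grasp_force: 37.0
```

```bash
python3 a.py | tail -4
```

```text
1.403555202193435 16.4
1096 1096 1083 flap angle 1.4037 n [0.986 0.003 0.166] hinge offset mm -2.84 rms 1.46
1075 917 902 flap angle 1.4058 n [ 0.986 -0.004  0.164] hinge offset mm -2.49 rms 0.92
28685 28668 28364 flap angle 1.3916 n [0.984 0.008 0.178] hinge offset mm 3.68 rms 0.91
```

move_arm(
  plan=[
    {"delta_pos":[0,0.001,0.0001],"turn":[0,0,0],"fingers":0.95},
    {"delta_pos":[0,0.001,0.0001],"turn":[0,0,0],"fingers":0.95},
    {"delta_pos":[0,0.001,0.0001],"turn":[0,0,0],"fingers":0.95},
    {"delta_pos":[0,0.001,0.0001],"turn":[0,0,0],"fingers":0.95},
  ],
)

```text
clock: 17.05
position: [0.601, 0.0592, 0.1895]
ee_rot: [0.644, 0.765, -0.0, -0.0]
ft_force: [-3.6, 4.6, -0.7]
grip_width: 0.125
grasp_force: 37.0
```

```bash
python3 a.py | tail -4; python3 - <<'E'
from workcell import *
import cv2
x=camera('scene')['color'][:,:,::-1];cv2.imwrite('pics/s5.png',x[130:330,200:480].repeat(2,0).repeat(2,1))
E
```

```text
1.410859807211287 17.05
1106 1105 1095 flap angle 1.4075 n [0.987 0.008 0.163] hinge offset mm -2.65 rms 1.47
1099 944 931 flap angle 1.4134 n [ 0.988 -0.004  0.157] hinge offset mm -2.61 rms 0.93
28372 28360 28082 flap angle 1.3986 n [0.985 0.008 0.171] hinge offset mm 3.72 rms 0.92
```

View pics/s5.png

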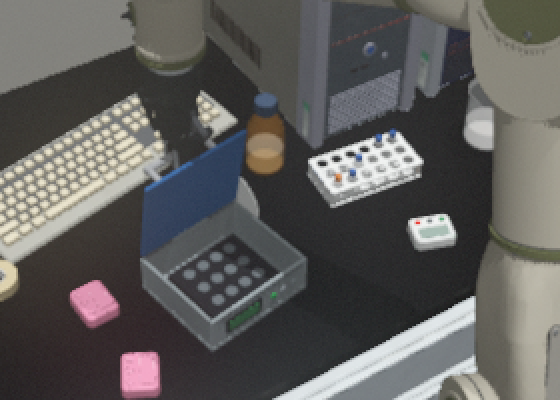

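The flap stands at 1.41 rad, held by the bar (crop 165,165). The timer is face up on the bench at (432,232) and the bottle hasn't moved. Handing in.

```bash
python3 -c "
from workcell import *
print(hand_in())"
```

```text
the job is handed in; nothing more can be done
None
```

The job is handed in: the timer is face up on the bench, and the flap is held by its bar at about 1.41 rad; that angle comes from flap plane fits and the arm's pose, because the cameras could not see the pointer or red mark.

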